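Clear the cutting-off plate into its chip tray

ROBOT

A 6-joint arm with a two-finger parallel gripper is mounted at the origin on the work surface. World frame = base frame: x ahead of the robot, y to its left, z up, the work surface at z = 0. Lengths are in mm, angles in rad, forces in N, time in s.
With the tool pointing down it reaches from about 350 to 875 mm from the base axis. Payload 4.2 kg.
Tool frame: the origin (TCP) lies at the very end of the fingers, on their centre line; the grasp point (between the pads) lies 19 mm behind it; z points along the fingers, y is the line along which they close (so a half turn about z gives the same grasp; the last joint's range is limited). The gripper opens to 85 mm and grips with 20 to 120 N. Pads are 22 mm wide; open, the fingers measure 114 mm over their backs; the gripper's body (76 mm by 85 mm) begins 54 mm behind the grasp point. The pads swing forward as they close: fully open they stand 13 mm farther back than shut.
Start: joints at [-0.925, 0.385, 0.008, 0, -1.194, -0.259], TCP at [235.78, -578.798, 231.312] pointing down, gripper open.
Joint ranges: [-3.14, 3.14], [-1.21, 2.06], [-1.07, 1.41], [-3.16, 2.05], [-2.99, -0.16], [-3.1, 3.1]. Speed limits (rad/s): [2.79, 2.79, 3.14, 3.14, 3.14, 3.14].

INTERFACE

Orientations are given as a unit quaternion [x, y, z, w].
In Python, from bench import read_state, get_image, get_calibration, job_done gives the robot as it stands.
- The arm moves only by the shell command python3 -m creep 'ROWS'. ROWS is a JSON object of lists of equal length, an entry for each row: "translation": the shift along the world's x, y, z in cm, a list of three; "delta_rot": the turn, a rotation vector about the world's x, y, z in degrees, a list of three; "hand": the finger opening in cm, from 0 to 8.54. A call has 1 to 8 rows; each row is the pose to reach, as a shift and turn from the pose commanded when the call began; what a row does not reach only later rows make up. A row lasts 1/8 s, in which the tool goes at most 62.5 mm and 10.7 degrees, less where a joint would pass 70% of its speed; a pose out of reach is approached as far as the arm can. A call with a gripper value outside its range is refused whole. The fingers move at their own pace and stop on an object; the grip force is fixed at half the most. Time passes only in rows, so rows that repeat a pose let the fingers close. It gives the time, the measured TCP pose, the force, the opening and the grip force at its end, in the units of the state.
- read_state(): the state, without advancing time (a new reading comes with each control period).
- get_image(name): name is "side" or "top"; returns (picture, depth): 480x640x3 uint8, red, green, blue; 480x640 float32, mm along the optical axis (not along the pixel's ray), 0 where there is no reading.
- get_calibration(name): a dict with "intrinsics" (3x3 intrinsics, pixels), "xyz" and "attitude" of the camera in the world. Camera axes: x right, y down, z forward; pixel columns grow to the right and rows downward; lengths in mm; the calibration is good to about 2 mm. A picture is of the moment at which its call begins. get_calibration takes no time and is no camera call.
- job_done(): hands the job in; it is judged then, once.
The state is a dict: "clock": time; "joints": joint angles; "joint_vel": joint speeds; "joint_efforts": joint torques, N m; "position": TCP position; "ee_rot": TCP orientation; "contact_force": force on the tool from outside, world axes, zero at the start; "wrist_torque": the same for the moment, N m; "gripper_width": finger opening in mm; "grasp_force": force on a finger pad.
Only numpy, scipy, OpenCV 4.12 (cv2) and the standard library are available. Lean on these libraries where they do the work, as an engineer would, in place of code of your own. Each camera call takes 0.05 s, during which the arm holds its last target. There are 200 camera calls.

TASK

Clear the cutting-off plate: first draw the stop pin out of its bore and hang it upright by its collar in the empty notch of the bracket at the plate's end. Then take the scraper block and, keeping its blade pressed lightly on the plate (some 5 to 15 newtons, never over 30) from the bracket end right to the tray end, sweep all six brass offcuts, also those against the fence, over the edge into the chip tray, touching the sharp offcuts with the scraper only. Last lay the scraper back in its rest, blade between the rails, with the other things left as they are.

Things in the scene. Friction and masses are not known exactly. Their poses are not given: they have to be found in the camera images.
- plate: cutting-off plate, fixed: ground steel plate 150 (x) by 200 (y) mm on risers, its top 45 mm above the bench. Origin: centre of its footprint, at bench height; x points across the plate to the fence, y along the fence away from the chip tray to the bracket, z up. Only the +x edge has a wall (the fence); the -x edge and both y ends are open. Cannot be moved
- bore (a point): mouth of the stop pin's bore, at the plate's top (plate x 38, y -30, z 45 mm); the 9 mm bore goes straight through the 15 mm plate. Two more such bores, empty, at plate x 38, y -65 and y 65 mm
- notch (a point): where the stop pin's axis belongs in the empty notch (plate x 0, y 128, z 45 mm = bracket's top). The aluminium bracket, 6 mm thick, flush with the plate's top, spans plate x -30 to 75, y 100 to 146 mm; its two notches (x 0, empty; x 45, slim pin) are 11 mm wide, open to +y, inner ends at y 122.5 mm. Free space under it
- tray (a point): centre of the chip tray's floor (plate x 0, y -140.5, z 7 mm): grey sheet-steel tray, inside 145 (x) by 75 (y) mm, its outer rims 34 mm above the bench, lower than the plate's top, which it adjoins
- fence_face (a point): middle of the foot of the fence's face (plate x 63, y 0, z 45 mm): dark steel bar 12 mm thick, 16 mm high above the plate, fixed along the plate's whole +x edge, face parallel to plate y
- stop_pin: the stop pin, steel, standing in its bore beside the fence: knurled round head 14 mm diameter from 4 to 36 mm above the origin, collar 20 mm diameter and 4 mm thick, shank 8 mm diameter going 26 mm down. Origin: on the axis at the collar's underside; z up along the head. About 60 g, loose in the bore (1 mm play)
- slim_pin: a thinner pin (head 9 mm, collar 16 mm) that hangs in the bracket's other notch (plate x 45, y 128 mm), its head reaching 36 mm above the bracket; bystander
- scraper: scraper block lying across the two rails of its rest: beech block 90 (x) by 30 (y) by 18 mm high, on it a grip rib 56 (x) by 18 (y) mm, 34 mm high. Under it, along its whole length, a black rubber-edged blade strip 88 by 14 mm, clamped so that it projects 8 to 18 mm, differently each time; the rubber gives 0.04 mm/N. Origin: centre of the block's underside; z up. 130 to 220 g with the blade
- rest: the scraper's rest, fixed: dark wooden base 104 (x) by 50 (y) mm with two rails along x, tops 28 mm above the bench, 20 mm apart; the blade hangs free between them
- rest_top (a point): where the scraper's origin lies when it is in its rest: middle between the rails, at the height of their tops
- rib (a point): centre of the scraper's grip rib, 35 mm above the block's underside
- tape: roll of tape lying flat, 84 mm across, 22 mm high, origin at its underside; bystander
- pliers: pliers lying flat, 155 mm long along x (jaws to +x), 12 mm high; bystander
- spray: spray can, 52 mm diameter, 165 mm high, origin at its underside; bystander
- glue: glue bottle, 36 mm diameter, 100 mm high, origin at its underside; bystander
- dish: small brass dish of screws, 84 mm across, 34 mm high, origin at its underside; bystander
- bar_a: one of the six offcuts lying on the plate: square brass bar end, 6 by 35 mm (along its y), 6 mm high, lying along the fence a few mm off it or less, 11 to 13 g; origin at the centre of its underside
- bar_b: one of the six offcuts lying on the plate: square brass bar end, 6 by 30 mm (along its y), 6 mm high, lying along the fence or a little off it, 11 to 13 g; origin at the centre of its underside
- bar_c: one of the six offcuts lying on the plate: square brass bar end, 6 by 34 mm (along its y), 6 mm high, 11 to 13 g; origin at the centre of its underside
- sheet_a: one of the six offcuts lying on the plate: brass sheet offcut 22 by 18 mm, 4 mm thick, 11 to 13 g; origin at the centre of its underside
- sheet_b: one of the six offcuts lying on the plate: brass sheet offcut 20 by 16 mm, 4 mm thick, 11 to 13 g; origin at the centre of its underside
- sheet_c: one of the six offcuts lying on the plate: L-shaped brass sheet offcut about 22 by 22 mm, 4 mm thick, 11 to 13 g; origin at the centre of its underside

How it is judged:
By the outcome, as a careful person would: the job done as asked, in the order asked, and still so for the second after the job is handed in, with the robot touching nothing.
It also fails if it takes over 72 s, if anything falls off the work surface, if the arm or the gripper's body presses on something with over 40 N, if the wrist force passes 120 N, or if a joint passes its speed limit or range.

## Working session

There is one attempt and no reset: what is moved stays moved. The work goes in short steps, Python scripts to look and compute and a shell command to move; the robot and the scene stay as the last step left them, time stands still between calls to the robot, and variables do not carry over. Pictures are saved under pics/ and viewed, at most 14 in all, crops included, and the job is handed in when it is done.

```bash
mkdir -p pics; ls
cat > h.py <<'E'
import numpy as np,cv2
from scipy.spatial.transform import Rotation as R
from bench import read_state,get_image,get_calibration,job_done
def cal(n):
    c=get_calibration(n);K=np.array(c["intrinsics"]);a=np.array(c["attitude"],float)
    Rm=a if a.shape==(3,3) else R.from_quat(a).as_matrix()
    return K,Rm,np.array(c["xyz"],float)
def ray(n,u,v,z):
    K,Rm,t=cal(n);d=Rm@np.linalg.solve(K,[u,v,1.]);return t+d*(z-t[2])/d[2]
def pts(n,D):
    K,Rm,t=cal(n);v,u=np.mgrid[:480,:640]
    d=np.stack([(u-K[0,2])/K[0,0],(v-K[1,2])/K[1,1],np.ones_like(u)],-1)*D[...,None]
    return d@Rm.T+t
def proj(n,p):
    K,Rm,t=cal(n);q=K@(Rm.T@(np.array(p,float)-t));return q[:2]/q[2]
E
python3 - <<'E'
from h import *
for n in("top","side"):
    im,D=get_image(n);cv2.imwrite(f"pics/{n}0.png",im[...,::-1]);np.savez(f"{n}0.npz",im=im,D=D)
    print(get_calibration(n))
print(read_state())
E
```

```text
pics
{'intrinsics': array([[547.26725428,   0.        , 321.6088694 ],
       [  0.        , 547.26725428, 224.05546103],
       [  0.        ,   0.        ,   1.        ]]), 'xyz': array([ 308.67752566,    6.51912421, 1399.93442742]), 'attitude': array([ 0.71036674, -0.69762181,  0.06710868, -0.06480224])}
{'intrinsics': array([[593.63001242,   0.        , 322.27357201],
       [  0.        , 593.63001242, 236.07745091],
       [  0.        ,   0.        ,   1.        ]]), 'xyz': array([104.02045367, 684.7080066 , 962.44304828]), 'attitude': array([-0.2764463 ,  0.89018566, -0.34334888,  0.11514548])}
{'clock': 0.1, 'joints': array([-9.25408198e-01,  3.85494433e-01,  6.74213583e-03, -4.47187833e-04,
       -1.19399303e+00, -2.58598755e-01]), 'joint_vel': array([ 0.00025938, -0.00152808,  0.00327574,  0.00203065, -0.00062786,
        0.00145895]), 'joint_efforts': array([-6.75701122e-04, -3.93318629e+01,  1.88929403e+01,  4.19789359e+00,
       -2.58636719e-03, -6.60627073e-07]), 'position': array([ 235.57750788, -578.33117251,  230.31227664]), 'ee_rot': array([-1.92110365e-01,  9.81372822e-01,  9.67410909e-04, -2.38665744e-04]), 'contact_force': array([-0.01610741, -0.39288769, -0.48060802]), 'wrist_torque': array([0.06743503, 0.01659769, 0.0147856 ]), 'grasp_force': 0.0, 'gripper_width': 85.88071237253227}
```

View pics/top0.png

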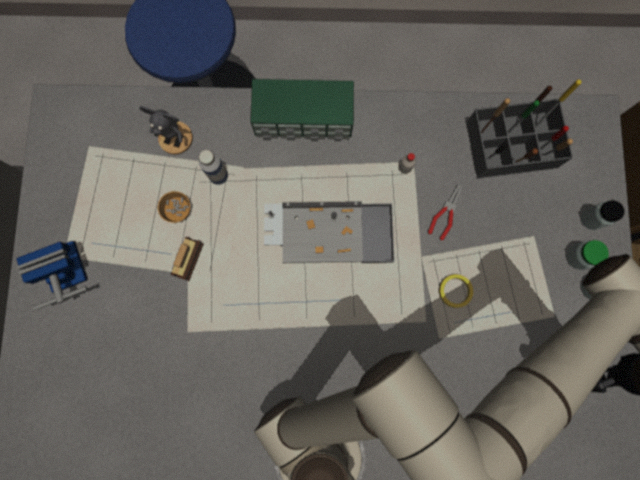

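View pics/side0.png

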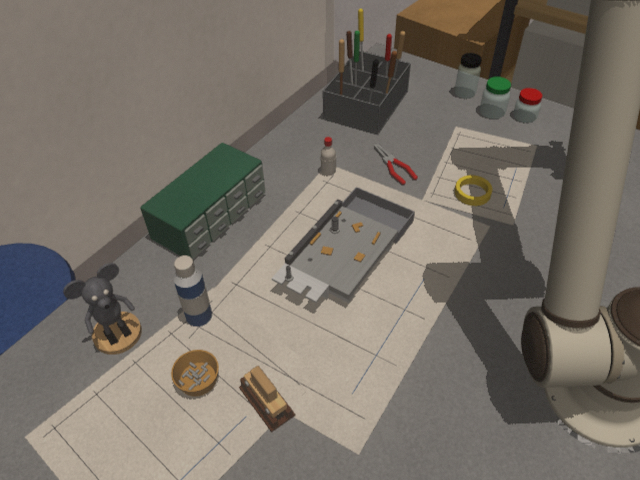

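The top view has the plate at about (283–362, 205–263), with the bracket to its left and the tray to its right. The scraper is near (186,258), the stop pin near (334,215), and the dish and spray can are by the scraper. The side view shows the same layout with the scraper at (266,393). I'll enlarge both.

Run:
```python
from h import *
a=cv2.imread("pics/top0.png");b=cv2.imread("pics/side0.png")
f=lambda i,x,y,w,h,s:cv2.resize(i[y:y+h,x:x+w],None,fx=s,fy=s,interpolation=cv2.INTER_CUBIC)
o=np.zeros((600,800,3),np.uint8)
c=f(a,255,192,145,80,5.5);o[:440,:797]=c[:440,:797]   # top plate
cv2.imwrite("pics/c1.png",o[:440])
o=np.zeros((600,800,3),np.uint8)
c=f(b,265,175,160,130,3.4);o[:442,:544]=c
c=f(a,160,228,50,55,5);o[:275,544:794]=c
c=f(b,225,355,80,80,3.1);o[300:548,544:792]=c
cv2.imwrite("pics/c2.png",o)
```

```text
(no output)
```

View pics/c1.png

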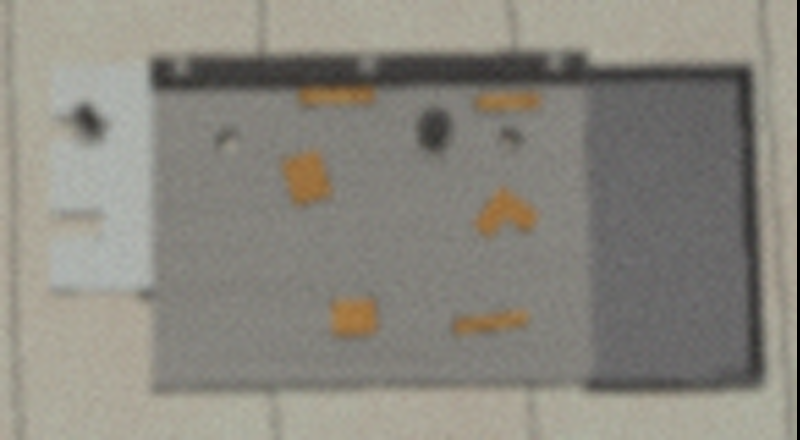

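View pics/c2.png

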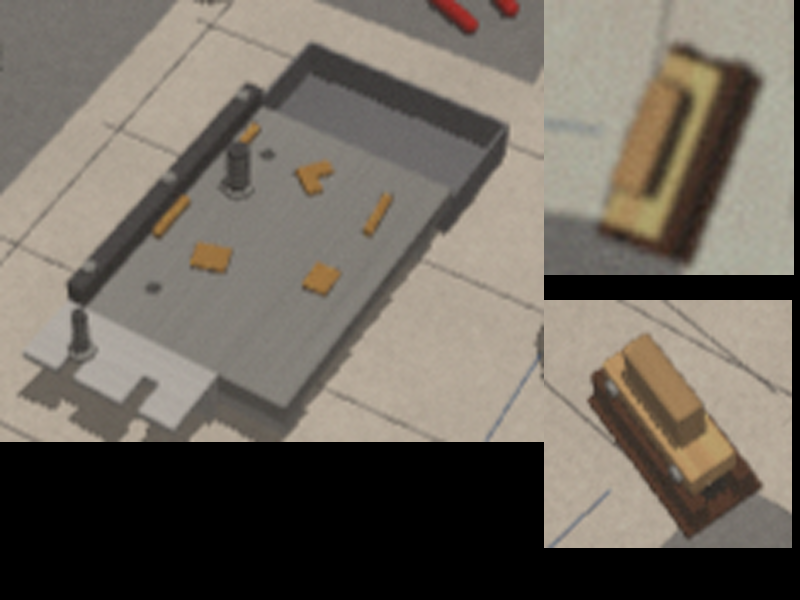

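The crops are clear. In the top crop the empty notch is at (75,223), the slim pin at (88,122), the stop pin at (435,130), and the bores at (227,138) and (511,138). In the side crop the scraper's rib is visible. Next I'll measure the plate pose, pin and scraper from both views.

```bash
cat > m.py <<'E'
from h import *
def fit(A,B):
    ca,cb=A.mean(0),B.mean(0);U,S,V=np.linalg.svd((A-ca).T@(B-cb));Rm=V.T@np.diag([1,np.linalg.det(V.T@U.T)])@U.T
    return Rm,cb-Rm@ca
T={"top":([(152,388,-75,100),(590,386,-75,-100),(50,291,-30,146),(227,138,38,65),(511,138,38,-65),(152,87,63,100),(587,87,63,-100)],5.5,255,192),
"side":([(283,408,-75,100),(450,188,-75,-100),(178,430,-30,146),(25,354,75,146),(153,288,38,65),(267,155,38,-65),(262,110,63,-100)],3.4,265,175)}
for n,(L,s,x,y) in T.items():
    W=np.array([ray(n,(u+.5)/s-.5+x,(v+.5)/s-.5+y,45)[:2] for u,v,_,_ in L]);P=np.array([l[2:] for l in L],float)
    Rm,t=fit(P,W);print(n,"th",np.degrees(np.arctan2(Rm[1,0],Rm[0,0])),"t",t);print(np.round((P@Rm.T+t-W),1).tolist())
    for q in[(38,-30),(0,128)]:print(q,Rm@q+t)
# brass, scraper rib via depth
for n in("top","side"):
    z=np.load(n+"0.npz");X=pts(n,z["D"])
    m=(abs(X[...,0]-300)<170)&(X[...,1]>260)&(X[...,1]<420)&(abs(X[...,2]-80)<7)&(X[...,0]<330)
    if m.sum()>5:
        k,lab,st,ce=cv2.connectedComponentsWithStats(m.astype(np.uint8))
        for i in range(1,k):
            if st[i,4]<15:continue
            q=X[lab==i];print(n,"rib",ce[i],st[i,4],q.mean(0),cv2.minAreaRect(q[:,:2].astype(np.float32)))
    hh=(X[...,0]>300)&(X[...,0]<600)&(abs(X[...,1])<150)&(X[...,2]>72)&(X[...,2]<100)
    k,lab,st,ce=cv2.connectedComponentsWithStats(hh.astype(np.uint8))
    for i in range(1,k):
        if st[i,4]>5:print(n,"tall",ce[i],st[i,4],X[lab==i].mean(0),X[lab==i].max(0))
E
python3 m.py
```

```text
top th 1.3608393012203315 t [544.64922632   3.31316865]
[[0.6, 1.0], [0.9, -1.0], [1.1, 0.3], [-1.5, -0.5], [-0.8, -0.1], [-0.6, -0.1], [0.4, 0.4]]
(38, -30) [583.35097542 -25.77591206]
(0, 128) [541.60936796 131.27706692]
side th 2.3747796113230715 t [544.02952671   4.08519745]
[[-2.3, -0.3], [-1.2, 0.1], [0.5, 1.6], [0.9, 0.5], [-0.5, 0.3], [0.5, -0.0], [2.0, -2.1]]
(38, -30) [583.23996673 -24.31447497]
(0, 128) [538.72573702 131.97526671]
top tall [269.64285714 212.78571429] 14 [584.20593336 132.94464943  79.37708493] [588.37159986 137.25343097  82.50778615]
top tall [333.67857143 214.75      ] 28 [582.06280569 -24.88973788  80.09913056] [589.13191485 -18.31853253  87.12683967]
side tall [334.725 220.025] 40 [581.46606324 -22.79848919  78.55933679] [589.89240868 -16.02579806  82.02466115]
side tall [288.         268.29166667] 24 [583.78340442 134.4683079   78.50154239] [587.84115268 137.43749654  84.51407737]
```

Run:
```python
from h import *
for p in [(160,270)]: print(ray("top",186,258,80),ray("side",262,380,80))
for n in("top","side"):
    z=np.load(n+"0.npz");X=pts(n,z["D"]);c0=ray(n,*((186,258) if n=="top" else (262,380)),80)
    m=(np.hypot(X[...,0]-c0[0],X[...,1]-c0[1])<60)&(X[...,2]>72)&(X[...,2]<90)
    k,lab,st,ce=cv2.connectedComponentsWithStats(m.astype(np.uint8))
    for i in range(1,k):
        if st[i,4]>30:
            q=X[lab==i];hull=np.argwhere(lab==i)[:,::-1]
            w=np.array([ray(n,u,v,80)[:2] for u,v in hull]);print(n,ce[i],st[i,4],q.mean(0),w.mean(0));r=cv2.minAreaRect(w.astype(np.float32));print(r,[np.round(b) for b in cv2.boxPoints(r)])
# fence face line in top view: dark fence mask, and plate -x edge
z=np.load("top0.npz");im=z["im"].astype(int);g=im.sum(2)/3
e=[]
for u in range(284,360,2):
    col=g[196:225,u];d=np.diff(col);j=np.argmax(d[4:16])+4
    e.append(ray("top",u,196+j+.5,45)[:2])
e=np.array(e);p=np.polyfit(e[:,1],e[:,0],1);r=e[:,0]-np.polyval(p,e[:,1]);k=abs(r)<2;p=np.polyfit(e[k,1],e[k,0],1);print("fence slope deg",-np.degrees(np.arctan(p[0])),"x at y=3",np.polyval(p,3.),k.sum())
hsv=cv2.cvtColor(z["im"],cv2.COLOR_RGB2HSV)
m=cv2.inRange(hsv,(8,110,100),(25,255,255));m[:,:283]=0;m[:, 362:]=0;m[:200]=0;m[264:]=0
k,lab,st,ce=cv2.connectedComponentsWithStats(m)
th=np.radians(1.7);t=np.array([544.5,3.5])
Ri=np.array([[np.cos(th),np.sin(th)],[-np.sin(th),np.cos(th)]])
for i in range(1,k):
    if st[i,4]>8:
        w=np.array([Ri@(ray("top",u,v,49)[:2]-t) for v,u in np.argwhere(lab==i)]);print(ce[i],w.mean(0).round(1),w.min(0).round(1),w.max(0).round(1))
```

```text
[468.41047154 331.48952487  80.        ] [474.7305755  349.89627612  80.        ]
top [179.96590909 255.52272727] 176 [474.35822387 346.7804731   78.82327035] [474.21454729 346.47763459]
((474.2900390625, 346.1529235839844), (19.19771957397461, 55.49513244628906), 72.42176055908203) [array([445., 345.], dtype=float32), array([498., 329.], dtype=float32), array([504., 347.], dtype=float32), array([451., 364.], dtype=float32)]
side [262.8611898  380.58923513] 353 [473.50753456 349.43343635  78.81141912] [473.01690799 349.87872633]
((473.3797607421875, 349.9295654296875), (19.033584594726562, 57.629634857177734), 71.98506164550781) [array([443., 350.], dtype=float32), array([498., 332.], dtype=float32), array([504., 350.], dtype=float32), array([449., 368.], dtype=float32)]
fence slope deg 2.0350747030861815 x at y=3 608.0292112442132 36
[315.57692308 208.57692308] [59.5 15. ] [56.  -1.2] [61.2 29.1]
[347. 210.] [ 55.  -64.3] [ 52.5 -76.9] [ 57.5 -51.6]
[310.32653061 224.10204082] [19.8 28.6] [ 9.8 19.4] [30.3 37. ]
[346.41025641 230.38461538] [  2.8 -61.7] [ -3.8 -73.2] [ 11.4 -50.5]
[318.94871795 249.30769231] [-44.3   7.7] [-51.1   0. ] [-38.5  15.1]
[343.68181818 250.13636364] [-47.1 -53.9] [-49.3 -67.2] [-44.3 -39.7]
```

```bash
python3 -m creep '{"translation":[[3.5,5.5,0],[7,11,0],[10.5,16.5,0],[14,22,0],[17.5,27.5,0],[21,33,0],[24.5,39,-1],[27,43,-2]],"delta_rot":[[0,0,-5],[0,0,-10],[0,0,-15],[0,0,-20.5],[0,0,-20.5],[0,0,-20.5],[0,0,-20.5],[0,0,-20.5]],"hand":[8.5,8.5,7,6,5,5,5,5]}'; python3 -m creep '{"translation":[[3,5,-2],[6,10,-5],[7.74,12.38,-9],[7.74,12.38,-9],[7.74,12.38,-9]],"delta_rot":[[0,0,0],[0,0,0],[0,0,0],[0,0,0],[0,0,0]],"hand":[5,5,5,5,5]}'; python3 -c "from h import *;print(read_state())"
```

```text
clock: 1.1
position: [501.7, -154.7, 213.0]
ee_rot: [-0.015, 1.0, 0.0, 0.0]
contact_force: [1.0, -1.2, 0.7]
gripper_width: 50.0
grasp_force: 0.0
clock: 1.72
position: [578.4, -33.1, 123.2]
ee_rot: [-0.015, 1.0, -0.0, -0.0]
contact_force: [0.5, -0.2, 1.3]
gripper_width: 50.0
grasp_force: 0.0
{'clock': 1.725, 'joints': array([ 2.22457063e-01,  4.06955818e-01, -2.52898211e-01,  4.85463636e-04,
       -9.11275168e-01, -1.76424788e+00]), 'joint_vel': array([-0.01498625, -0.03036622,  0.01102246,  0.00162868,  0.00252667,
       -0.00376124]), 'joint_efforts': array([ 5.08719999e-01, -3.60417116e+01,  1.56069660e+01,  3.44160475e+00,
       -7.84078409e-03, -3.95042916e-04]), 'position': array([578.36201016, -33.12837294, 123.16190862]), 'ee_rot': array([-1.46509913e-02,  9.99892636e-01, -2.22032357e-04, -1.23249855e-04]), 'contact_force': array([ 0.53968761, -0.22232165,  1.26270891]), 'wrist_torque': array([-0.04874413,  0.01291002,  0.01227721]), 'grasp_force': 0.0, 'gripper_width': 49.96776859564741}
```

```bash
python3 -m creep '{"translation":[[0.48,0.81,0],[0.48,0.81,-2],[0.48,0.81,-4],[0.48,0.81,-5.5],[0.48,0.81,-6.7],[0.48,0.81,-6.9],[0.48,0.81,-6.9]],"delta_rot":[[0,0,0],[0,0,0],[0,0,0],[0,0,0],[0,0,0],[0,0,0],[0,0,0]],"hand":[5,5,5,5,5,4,3]}'
python3 - <<'E'
from h import *
s=read_state();print(s["position"],s["contact_force"])
for n in("top","side"):
    im,D=get_image(n);u,v=proj(n,[583,-25,60]).astype(int)
    c=cv2.resize(im[v-35:v+35,u-47:u+47,::-1],None,fx=4.2,fy=4.2,interpolation=2);cv2.imwrite(f"_{n}.png",c)
cv2.imwrite("pics/p1.png",np.hstack([cv2.imread("_top.png"),cv2.imread("_side.png")]))
E
```

```text
clock: 2.6
position: [583.6, -24.7, 54.3]
ee_rot: [-0.015, 1.0, -0.0, 0.0]
contact_force: [0.7, -0.8, 0.6]
gripper_width: 29.6
grasp_force: 0.0
[583.55691384 -24.7278484   54.31672706] [ 0.6582083  -0.78705854  0.63294537]
```

View pics/p1.png

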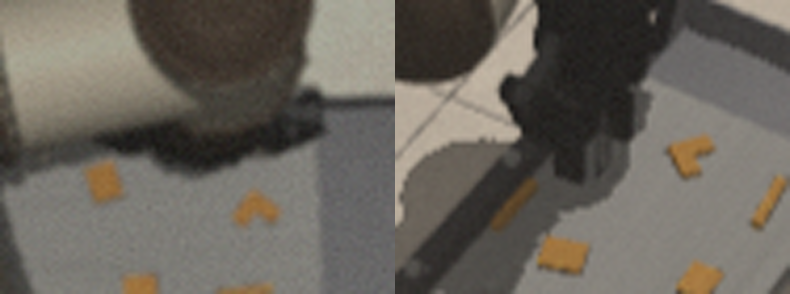

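The fingers straddle the pin, at about (600,160) in the right half of the picture. I'll close on it.

```bash
python3 -m creep '{"translation":[[0,0,0],[0,0,0],[0,0,0],[0,0,0]],"delta_rot":[[0,0,0],[0,0,0],[0,0,0],[0,0,0]],"hand":[1,0.8,0.8,0.8]}'
```

```text
clock: 3.2
position: [583.7, -24.6, 54.7]
ee_rot: [-0.015, 1.0, 0.0, 0.001]
contact_force: [-1.0, 0.3, 5.4]
gripper_width: 12.3
grasp_force: 58.5
```

```bash
python3 -m creep '{"translation":[[0,0,0.5],[0,0,1.5],[0,0,3.5],[0,0,5],[-1.5,5,5],[-3,11,5],[-4.2,16.5,5],[-4.4,19.9,5]],"delta_rot":[[0,0,0],[0,0,0],[0,0,0],[0,0,0],[0,0,0],[0,0,0],[0,0,0],[0,0,0]],"hand":[0.8,0.8,0.8,0.8,0.8,0.8,0.8,0.8]}'; python3 -m creep '{"translation":[[0,0,0],[0,0,-2],[0,0,-4],[0,0,-4.7],[0,0,-4.7]],"delta_rot":[[0,0,0],[0,0,0],[0,0,0],[0,0,0],[0,0,0]],"hand":[0.8,0.8,0.8,0.8,0.8]}'
python3 - <<'E'
from h import *
s=read_state();print(s["position"],s["contact_force"])
for n in("top","side"):
    im,D=get_image(n);u,v=proj(n,[540,150,50]).astype(int)
    c=cv2.resize(im[v-35:v+35,u-47:u+47,::-1],None,fx=4.2,fy=4.2,interpolation=2);cv2.imwrite(f"_{n}.png",c)
cv2.imwrite("pics/p2.png",np.hstack([cv2.imread("_top.png"),cv2.imread("_side.png")]))
E
```

```text
clock: 4.2
position: [538.0, 176.5, 104.5]
ee_rot: [-0.015, 1.0, 0.0, -0.0]
contact_force: [1.0, -0.1, -0.8]
gripper_width: 11.8
grasp_force: 58.7
clock: 4.82
position: [539.1, 173.5, 56.8]
ee_rot: [-0.014, 1.0, -0.0, -0.0]
contact_force: [0.3, -0.2, 0.1]
gripper_width: 11.9
grasp_force: 58.7
[539.09097198 173.4861953   56.83404199] [ 0.2667127  -0.20719504  0.09875584]
```

View pics/p2.png

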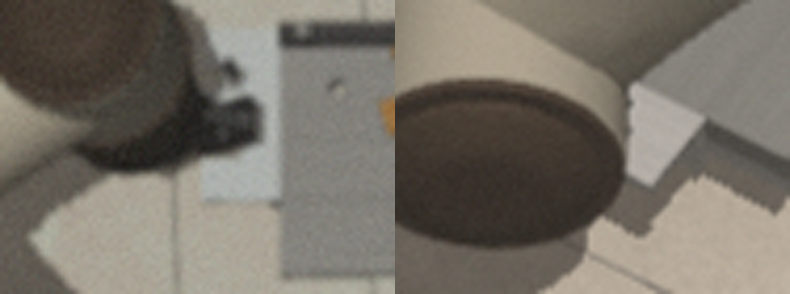

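```bash
python3 -m creep '{"translation":[[0.06,-0.6,0],[0.08,-1.3,0],[0.1,-1.9,0],[0.12,-2.4,0],[0.13,-2.8,0],[0.14,-3.0,0]],"delta_rot":[[0,0,0],[0,0,0],[0,0,0],[0,0,0],[0,0,0],[0,0,0]],"hand":[0.8,0.8,0.8,0.8,0.8,0.8]}'
```

```text
clock: 5.68
position: [540.6, 144.0, 57.0]
ee_rot: [-0.014, 1.0, 0.0, -0.0]
contact_force: [-0.4, -0.2, -0.0]
gripper_width: 11.9
grasp_force: 58.7
```

```bash
python3 -m creep '{"translation":[[0.01,-0.4,0],[0.02,-0.8,0],[0.03,-1.1,0],[0.03,-1.15,0],[0.03,-1.15,-0.1],[0.03,-1.15,-0.2],[0.03,-1.15,-0.25]],"delta_rot":[[0,0,0],[0,0,0],[0,0,0],[0,0,0],[0,0,0],[0,0,0],[0,0,0]],"hand":[0.8,0.8,0.8,0.8,0.8,0.8,0.8]}'
```

```text
clock: 6.55
position: [540.9, 132.9, 54.7]
ee_rot: [-0.015, 1.0, -0.0, -0.0]
contact_force: [-1.0, -1.0, 3.3]
gripper_width: 11.6
grasp_force: 58.8
```

```bash
python3 -m creep '{"translation":[[0,0,0],[0,0,0],[0,0,0],[0,0,2],[0,0,5],[0,0,8],[-1,5,9],[-2,11,9]],"delta_rot":[[0,0,0],[0,0,0],[0,0,0],[0,0,0],[0,0,0],[0,0,0],[0,0,-10],[0,0,-19.5]],"hand":[2,3.5,4,4,4,4,4,4]}'
python3 - <<'E'
from h import *
s=read_state();print(s["position"],s["ee_rot"],s["contact_force"])
for n in("top","side"):
    im,D=get_image(n);X=pts(n,D)
    u,v=proj(n,[541,132,60]).astype(int)
    c=cv2.resize(im[v-35:v+35,u-47:u+47,::-1],None,fx=4.2,fy=4.2,interpolation=2);cv2.imwrite(f"_{n}.png",c)
cv2.imwrite("pics/p3.png",np.hstack([cv2.imread("_top.png"),cv2.imread("_side.png")]))
E
```

```text
clock: 7.55
position: [521.4, 243.5, 146.1]
ee_rot: [0.159, 0.987, 0.001, 0.001]
contact_force: [0.5, -0.5, -0.8]
gripper_width: 40.1
grasp_force: 0.0
[521.42228379 243.53990788 146.12177431] [0.15894669 0.98728584 0.00114611 0.00114157] [ 0.45915202 -0.50871106 -0.78086952]
```

View pics/p3.png

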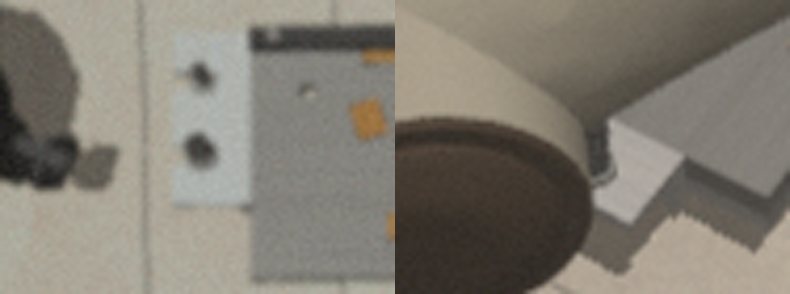

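The pin hangs upright by its collar in the notch, at (200,150) in the left half. Next is the scraper.

```bash
python3 -m creep '{"translation":[[-2.3,5.2,-1.5],[-4.74,10.5,-3.5],[-4.74,10.5,-5],[-4.74,10.5,-7.5],[-4.74,10.5,-9.2],[-4.74,10.5,-9.7],[-4.74,10.5,-9.7]],"delta_rot":[[0,0,0.5],[0,0,0.5],[0,0,0.5],[0,0,0.5],[0,0,0.5],[0,0,0.5],[0,0,0.5]],"hand":[4.4,4.4,4.4,4.4,4.4,4.4,4.4]}';  python3 -m creep '{"translation":[[0,0,0],[0,0,0],[0,0,0],[0,0,0],[0,0,0]],"delta_rot":[[0,0,0],[0,0,0],[0,0,0],[0,0,0],[0,0,0]],"hand":[2.6,1.6,1.2,1.2,1.2]}'
```

```text
clock: 8.52
position: [473.9, 347.4, 47.6]
ee_rot: [0.151, 0.989, -0.0, 0.0]
contact_force: [-0.5, 1.2, -0.2]
gripper_width: 43.8
grasp_force: 0.0
clock: 9.15
position: [474.0, 348.2, 48.5]
ee_rot: [0.15, 0.989, 0.001, 0.001]
contact_force: [0.7, -0.4, 5.4]
gripper_width: 16.9
grasp_force: 58.8
```

```bash
python3 -m creep '{"translation":[[0,0,1],[0,0,3],[0,0,6],[0.5,-3,9],[2,-8,10],[4,-13,10],[6,-18,10],[7.5,-23,10]],"delta_rot":[[0,0,0],[0,0,0],[0,0,0],[0,0,3],[0,0,8],[0,0,13],[0,0,19.05],[0,0,19.05]],"hand":[1.2,1.2,1.2,1.2,1.2,1.2,1.2,1.2]}'; python3 -m creep '{"translation":[[0.5,-1.5,-1],[0.9,-2.75,-2],[0.9,-2.75,-3.5],[0.9,-2.75,-5],[0.9,-2.75,-5.6],[0.9,-2.75,-5.6]],"delta_rot":[[0,0,0],[0,0,0],[0,0,0],[0,0,0],[0,0,0],[0,0,0]],"hand":[1.2,1.2,1.2,1.2,1.2,1.2]}';python3 - <<'E'
from h import *
s=read_state();print(s["position"],s["ee_rot"],s["contact_force"],s["wrist_torque"])
for n in("top","side"):
    im,D=get_image(n);X=pts(n,D)
    u,v=proj(n,[558,91,60]).astype(int)
    c=cv2.resize(im[v-35:v+35,u-47:u+47,::-1],None,fx=4.2,fy=4.2,interpolation=2);cv2.imwrite(f"_{n}.png",c)
cv2.imwrite("pics/p4.png",np.hstack([cv2.imread("_top.png"),cv2.imread("_side.png")]))
E
```

```text
clock: 10.15
position: [548.4, 116.2, 147.3]
ee_rot: [-0.015, 1.0, 0.0, -0.0]
contact_force: [0.9, 0.1, -1.3]
gripper_width: 17.2
grasp_force: 58.8
clock: 10.9
position: [557.1, 90.8, 90.8]
ee_rot: [-0.016, 1.0, -0.0, -0.001]
contact_force: [-0.4, 0.1, -0.5]
gripper_width: 17.3
grasp_force: 58.9
[557.12608453  90.80933288  90.80089708] [-1.55076649e-02  9.99879537e-01 -2.95144112e-04 -5.79745012e-04] [-0.4362129   0.12580632 -0.5064194 ] [ 0.02554705 -0.01634488  0.00522602]
```

View pics/p4.png

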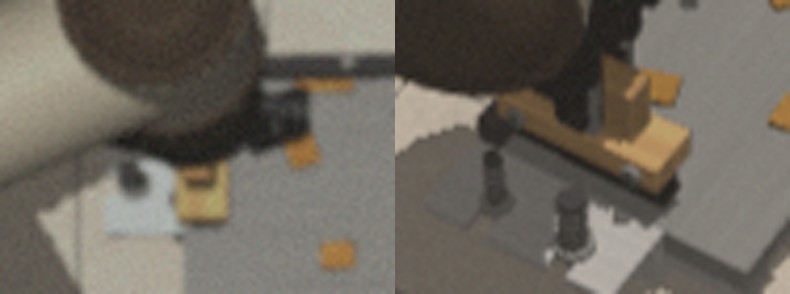

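The scraper is over the plate's bracket end, square to it, with the stop pin hanging clear at (570,225). I'll feel down in small steps, each typed out and guarded by a force check.

```bash
cat > ok.py <<'E'
import sys
from bench import read_state
s=read_state();sys.exit(0 if s["contact_force"][2]<float(sys.argv[1]) else 1)
E
python3 -m creep '{"translation":[[0.05,0,-0.3],[0.09,0,-0.55],[0.09,0,-0.6]],"delta_rot":[[0,0,0],[0,0,0],[0,0,0]],"hand":[1.2,1.2,1.2]}' && python3 ok.py 3 && \
python3 -m creep '{"translation":[[0,0,-0.04],[0,0,-0.08]],"delta_rot":[[0,0,0],[0,0,0]],"hand":[1.2,1.2]}' | grep -E "posi|cont" && python3 ok.py 3 && \
python3 -m creep '{"translation":[[0,0,-0.04],[0,0,-0.08]],"delta_rot":[[0,0,0],[0,0,0]],"hand":[1.2,1.2]}' | grep -E "posi|cont" && python3 ok.py 3 && \
python3 -m creep '{"translation":[[0,0,-0.04],[0,0,-0.08]],"delta_rot":[[0,0,0],[0,0,0]],"hand":[1.2,1.2]}' | grep -E "posi|cont" && python3 ok.py 3 && \
python3 -m creep '{"translation":[[0,0,-0.04],[0,0,-0.08]],"delta_rot":[[0,0,0],[0,0,0]],"hand":[1.2,1.2]}' | grep -E "posi|cont" && python3 ok.py 3 && \
python3 -m creep '{"translation":[[0,0,-0.04],[0,0,-0.08]],"delta_rot":[[0,0,0],[0,0,0]],"hand":[1.2,1.2]}' | grep -E "posi|cont" && python3 ok.py 3 && \
python3 -m creep '{"translation":[[0,0,-0.04],[0,0,-0.08]],"delta_rot":[[0,0,0],[0,0,0]],"hand":[1.2,1.2]}' | grep -E "posi|cont" && python3 ok.py 3 && \
python3 -m creep '{"translation":[[0,0,-0.04],[0,0,-0.08]],"delta_rot":[[0,0,0],[0,0,0]],"hand":[1.2,1.2]}' | grep -E "posi|cont" && python3 ok.py 3 && \
python3 -m creep '{"translation":[[0,0,-0.04],[0,0,-0.08]],"delta_rot":[[0,0,0],[0,0,0]],"hand":[1.2,1.2]}' | grep -E "posi|cont" && python3 ok.py 3 && \
python3 -m creep '{"translation":[[0,0,-0.04],[0,0,-0.08]],"delta_rot":[[0,0,0],[0,0,0]],"hand":[1.2,1.2]}' | grep -E "posi|cont"
```

```text
clock: 11.38
position: [558.3, 90.2, 85.3]
ee_rot: [-0.015, 1.0, -0.0, -0.0]
contact_force: [-0.4, 0.1, -0.3]
gripper_width: 17.0
grasp_force: 58.9
position: [558.4, 90.3, 84.7]
contact_force: [0.8, -0.4, -2.0]
position: [558.4, 90.3, 83.9]
contact_force: [-0.7, -0.0, -2.3]
position: [558.4, 90.3, 83.3]
contact_force: [-1.1, 0.6, 0.8]
position: [558.4, 90.3, 83.0]
contact_force: [-3.0, 0.9, 7.1]
```

```bash
python3 -m creep '{"translation":[[0.01,-0.3,0],[0.03,-1,0],[0.06,-2,0]],"delta_rot":[[0,0,0],[0,0,0],[0,0,0]],"hand":[1.2,1.2,1.2]}'
```

```text
clock: 12.75
position: [559.8, 71.0, 83.1]
ee_rot: [-0.015, 1.0, 0.001, 0.001]
contact_force: [-2.2, 4.1, 4.8]
gripper_width: 17.3
grasp_force: 59.8
```

```bash
python3 -m creep '{"translation":[[0.05,-1,-0.02],[0.09,-2,-0.03],[0.12,-3,-0.03],[0.15,-4,-0.03]],"delta_rot":[[0,0,0],[0,0,0],[0,0,0],[0,0,0]],"hand":[1.2,1.2,1.2,1.2]}'
```

```text
clock: 13.25
position: [561.2, 30.9, 83.0]
ee_rot: [-0.015, 1.0, 0.001, 0.001]
contact_force: [-2.8, 6.0, 7.2]
gripper_width: 17.2
grasp_force: 60.0
```

```bash
python3 -m creep '{"translation":[[0.03,-1,-0.01],[0.06,-2,-0.01],[0.09,-3,-0.01],[0.12,-4,-0.01]],"delta_rot":[[0,0,0],[0,0,0],[0,0,0],[0,0,0]],"hand":[1.2,1.2,1.2,1.2]}' && python3 ok.py 14 && python3 -m creep '{"translation":[[0.03,-1,0],[0.06,-2,0],[0.09,-3,0],[0.12,-4,0]],"delta_rot":[[0,0,0],[0,0,0],[0,0,0],[0,0,0]],"hand":[1.2,1.2,1.2,1.2]}'
```

```text
clock: 13.75
position: [562.5, -9.1, 83.0]
ee_rot: [-0.015, 1.0, 0.001, 0.001]
contact_force: [-1.9, 5.4, 7.2]
gripper_width: 17.3
grasp_force: 60.0
clock: 14.25
position: [563.8, -49.3, 83.0]
ee_rot: [-0.015, 1.0, 0.001, 0.001]
contact_force: [-2.9, 5.0, 6.3]
gripper_width: 17.0
grasp_force: 60.0
```

```bash
python3 -m creep '{"translation":[[0.03,-1,-0.01],[0.06,-2,-0.01],[0.09,-3,-0.01],[0.1,-3.6,-0.01],[0.12,-4,-0.01],[0.13,-4.4,-0.01]],"delta_rot":[[0,0,0],[0,0,0],[0,0,0],[0,0,0],[0,0,0],[0,0,0]],"hand":[1.2,1.2,1.2,1.2,1.2,1.2]}'
python3 - <<'E'
from h import *
for n in("top","side"):
    im,D=get_image(n)
    u,v=proj(n,[550,-60,50]).astype(int)
    c=cv2.resize(im[v-45:v+45,u-55:u+55,::-1],None,fx=3.6,fy=3.6,interpolation=2);cv2.imwrite(f"_{n}.png",c)
cv2.imwrite("pics/p5.png",np.hstack([cv2.imread("_top.png"),cv2.imread("_side.png")]))
E
```

```text
clock: 15.0
position: [565.2, -93.4, 83.0]
ee_rot: [-0.015, 1.0, 0.0, 0.001]
contact_force: [-0.8, 5.0, 7.1]
gripper_width: 17.1
grasp_force: 60.1
```

View pics/p5.png

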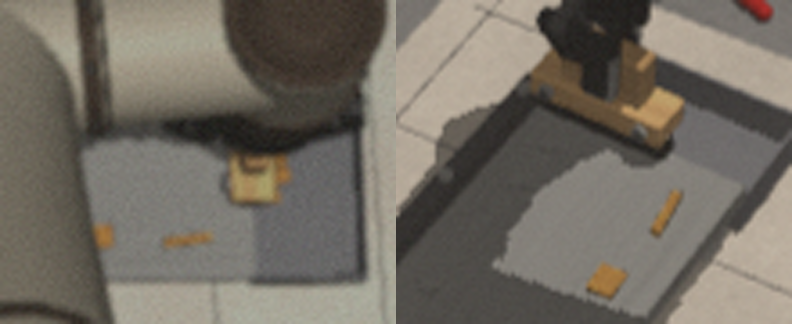

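The fence-side lane is swept to the edge. What remains on the plate is the sheet at (605,280) and the bar at (667,212). I'll go just past the edge, lift, and look.

```bash
python3 -m creep '{"translation":[[0.01,-0.4,0],[0.02,-0.7,0],[0.02,-0.7,0.5],[0.02,-0.7,2],[0.02,-0.2,4],[-1,4,4],[-2,9,4],[-3,14,4]],"delta_rot":[[0,0,0],[0,0,0],[0,0,0],[0,0,0],[0,0,0],[0,0,0],[0,0,0],[0,0,0]],"hand":[1.2,1.2,1.2,1.2,1.2,1.2,1.2,1.2]}'; python3 -m creep '{"translation":[[-1.5,2,0],[-2.9,4.15,-1],[-3.1,4.15,-3],[-3.1,4.15,-3.7],[-3.1,4.15,-3.8]],"delta_rot":[[0,0,0],[0,0,0],[0,0,0],[0,0,0],[0,0,0]],"hand":[1.2,1.2,1.2,1.2,1.2]}';python3 - <<'E'
from h import *
for n in("top","side"):
    im,D=get_image(n)
    u,v=proj(n,[545,-40,50]).astype(int)
    c=cv2.resize(im[v-45:v+45,u-55:u+55,::-1],None,fx=3.6,fy=3.6,interpolation=2);cv2.imwrite(f"_{n}.png",c)
cv2.imwrite("pics/p6.png",np.hstack([cv2.imread("_top.png"),cv2.imread("_side.png")]))
E
```

```text
clock: 16.1
position: [533.8, 47.2, 122.3]
ee_rot: [-0.015, 1.0, -0.0, 0.0]
contact_force: [0.1, -0.4, -1.9]
gripper_width: 16.9
grasp_force: 58.9
clock: 16.73
position: [503.4, 87.5, 83.8]
ee_rot: [-0.015, 1.0, -0.0, -0.0]
contact_force: [-0.3, 0.4, -1.0]
gripper_width: 17.1
grasp_force: 58.9
```

View pics/p6.png

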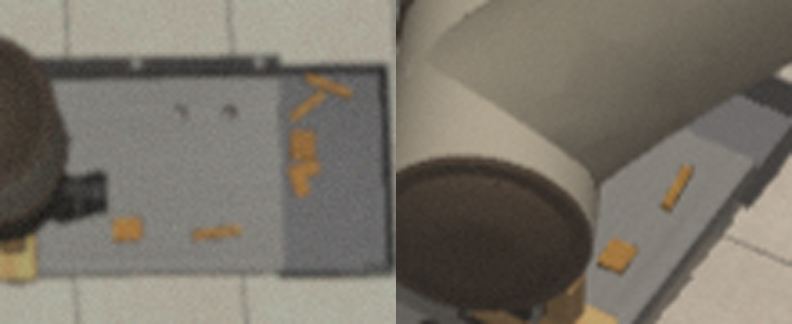

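All four fence-side offcuts are in the tray, around (290–350, 85–190). The second lane comes next.

```bash
python3 -m creep '{"translation":[[0,0,-0.07],[0,0,-0.13],[0,0,-0.15]],"delta_rot":[[0,0,0],[0,0,0],[0,0,0]],"hand":[1.2,1.2,1.2]}' && python3 ok.py 5 && python3 -m creep '{"translation":[[0,0,-0.03],[0,0,-0.05]],"delta_rot":[[0,0,0],[0,0,0]],"hand":[1.2,1.2]}' && python3 ok.py 5 && python3 -m creep '{"translation":[[0,0,-0.02],[0,0,-0.03]],"delta_rot":[[0,0,0],[0,0,0]],"hand":[1.2,1.2]}'
```

```text
clock: 17.2
position: [503.7, 87.8, 83.1]
ee_rot: [-0.015, 1.0, 0.0, 0.001]
contact_force: [-2.0, -0.9, 4.6]
gripper_width: 17.0
grasp_force: 59.8
clock: 17.45
position: [503.7, 87.8, 83.0]
ee_rot: [-0.015, 1.0, -0.0, 0.001]
contact_force: [-2.0, -1.6, 7.9]
gripper_width: 17.0
grasp_force: 60.3
```

```bash
python3 -m creep '{"translation":[[0.01,-0.4,0],[0.03,-1.2,0],[0.07,-2.2,0],[0.1,-3.2,0]],"delta_rot":[[0,0,0],[0,0,0],[0,0,0],[0,0,0]],"hand":[1.2,1.2,1.2,1.2]}' && python3 ok.py 14 && python3 -m creep '{"translation":[[0.03,-1,-0.01],[0.06,-2,-0.01],[0.09,-3,-0.01],[0.12,-4,-0.01]],"delta_rot":[[0,0,0],[0,0,0],[0,0,0],[0,0,0]],"hand":[1.2,1.2,1.2,1.2]}'
```

```text
clock: 17.95
position: [506.1, 56.6, 83.1]
ee_rot: [-0.015, 1.0, 0.001, 0.002]
contact_force: [0.5, 3.1, 5.0]
gripper_width: 16.7
grasp_force: 60.1
clock: 18.45
position: [507.4, 16.5, 83.1]
ee_rot: [-0.015, 1.0, 0.001, 0.002]
contact_force: [1.0, 3.3, 5.9]
gripper_width: 17.2
grasp_force: 60.1
```

```bash
python3 -m creep '{"translation":[[0.03,-1,-0.02],[0.06,-2,-0.02],[0.09,-3,-0.02],[0.12,-4,-0.02]],"delta_rot":[[0,0,0],[0,0,0],[0,0,0],[0,0,0]],"hand":[1.2,1.2,1.2,1.2]}' && python3 ok.py 14 && python3 -m creep '{"translation":[[0.03,-1,0],[0.06,-2,0],[0.09,-3,0],[0.12,-4,0]],"delta_rot":[[0,0,0],[0,0,0],[0,0,0],[0,0,0]],"hand":[1.2,1.2,1.2,1.2]}' && python3 ok.py 14 && python3 -m creep '{"translation":[[0.03,-1,0],[0.06,-2,0],[0.09,-2.8,0],[0.1,-3.3,0],[0.11,-3.7,0]],"delta_rot":[[0,0,0],[0,0,0],[0,0,0],[0,0,0],[0,0,0]],"hand":[1.2,1.2,1.2,1.2,1.2]}'
```

```text
clock: 18.95
position: [508.7, -23.6, 83.0]
ee_rot: [-0.015, 1.0, 0.001, 0.003]
contact_force: [0.3, 4.4, 8.2]
gripper_width: 17.0
grasp_force: 60.1
clock: 19.45
position: [509.8, -63.8, 83.0]
ee_rot: [-0.015, 1.0, 0.001, 0.003]
contact_force: [0.3, 3.4, 7.0]
gripper_width: 17.1
grasp_force: 60.1
clock: 20.08
position: [510.8, -100.8, 83.0]
ee_rot: [-0.015, 1.0, 0.0, 0.002]
contact_force: [0.2, 4.1, 6.3]
gripper_width: 17.3
grasp_force: 60.2
```

```bash
python3 -m creep '{"translation":[[0,-0.1,0.5],[0,0,2],[0,1,5],[-0.5,5,7],[-1,10,7],[-1.5,15,7],[-2,20,7],[-2.5,25,7]],"delta_rot":[[0,0,0],[0,0,0],[0,0,0],[0,0,0],[0,0,0],[0,0,0],[0,0,0],[0,0,0]],"hand":[1.2,1.2,1.2,1.2,1.2,1.2,1.2,1.2]}'; python3 -m creep '{"translation":[[-0.3,5,0],[-0.6,10,0],[-0.9,15,0],[-1.1,19.5,0],[-1.1,19.8,0],[-1.1,19.8,0]],"delta_rot":[[0,0,-6],[0,0,-12],[0,0,-19],[0,0,-19],[0,0,-19],[0,0,-19]],"hand":[1.2,1.2,1.2,1.2,1.2,1.2]}';python3 - <<'E'
from h import *
s=read_state();print(s["position"],s["ee_rot"])
im,D=get_image("top")
hsv=cv2.cvtColor(im,cv2.COLOR_RGB2HSV)
m=cv2.inRange(hsv,(8,110,90),(25,255,255))
k,lab,st,ce=cv2.connectedComponentsWithStats(m)
th=np.radians(1.8);Ri=np.array([[np.cos(th),np.sin(th)],[-np.sin(th),np.cos(th)]])
for i in range(1,k):
    if st[i,4]>8:
        w=Ri@(ray("top",*ce[i],20)[:2]-[544.7,4.2])
        if abs(w[0])<150 and abs(w[1])<220: print(w.round(),st[i])
f=lambda n,p,im:cv2.resize(im[int(proj(n,p)[1])-45:int(proj(n,p)[1])+45,int(proj(n,p)[0])-55:int(proj(n,p)[0])+55,::-1],None,fx=3.6,fy=3.6,interpolation=2)
ims,_=get_image("side")
cv2.imwrite("pics/p7.png",np.hstack([f("top",[545,-40,45],im),f("side",[474,348,50],ims)]))
E
```

```text
clock: 21.08
position: [483.3, 150.3, 152.1]
ee_rot: [-0.015, 1.0, 0.0, 0.0]
contact_force: [0.6, -0.2, -2.3]
gripper_width: 17.0
grasp_force: 59.1
clock: 21.82
position: [472.4, 346.4, 151.3]
ee_rot: [0.15, 0.989, -0.001, -0.0]
contact_force: [-0.5, -0.4, -1.1]
gripper_width: 17.3
grasp_force: 59.1
[472.35500072 346.41222858 151.33477439] [ 1.50106622e-01  9.88669608e-01 -5.09815998e-04 -3.84821505e-04]
[  62. -137.] [369 206  12   7  27]
[  47. -123.] [365 212   9   7  18]
[   8. -118.] [365 223   7  17  86]
[ -47. -125.] [364 248  19   6  60]
```

View pics/p7.png

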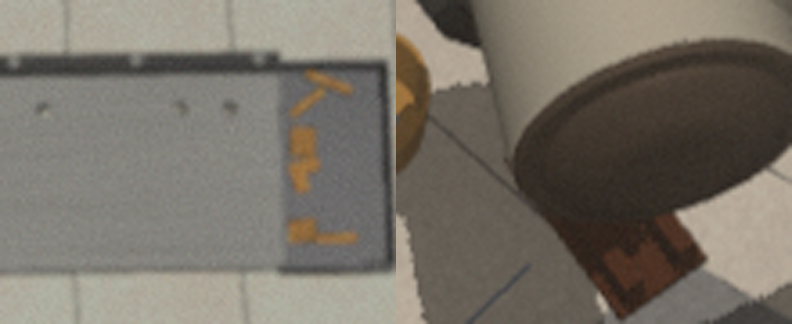

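All six offcuts are in the tray and the plate is clear. I'll lower the scraper into its rest.

```bash
python3 -m creep '{"translation":[[0.16,0.17,-2],[0.16,0.17,-4.5],[0.16,0.17,-6.3],[0.16,0.17,-6.5],[0.16,0.17,-6.5]],"delta_rot":[[0,0,0],[0,0,0],[0,0,0],[0,0,0],[0,0,0]],"hand":[1.2,1.2,1.2,1.2,1.2]}' && python3 ok.py 3 && python3 -m creep '{"translation":[[0,0,-0.8],[0,0,-1.6],[0,0,-2.4],[0,0,-3.0],[0,0,-3.3],[0,0,-3.5],[0,0,-3.55]],"delta_rot":[[0,0,0],[0,0,0],[0,0,0],[0,0,0],[0,0,0],[0,0,0],[0,0,0]],"hand":[1.2,1.2,1.2,1.2,1.2,1.2,1.2]}'
```

```text
clock: 22.55
position: [475.0, 348.1, 87.2]
ee_rot: [0.151, 0.989, 0.0, 0.0]
contact_force: [0.4, 0.5, -0.7]
gripper_width: 17.2
grasp_force: 59.2
clock: 23.42
position: [474.5, 348.6, 51.0]
ee_rot: [0.15, 0.989, 0.0, 0.0]
contact_force: [0.6, -0.5, 0.4]
gripper_width: 17.2
grasp_force: 59.2
```

```bash
python3 -m creep '{"translation":[[0,0,-0.1],[0,0,-0.18],[0,0,-0.22],[0,0,-0.22]],"delta_rot":[[0,0,0],[0,0,0],[0,0,0],[0,0,0]],"hand":[1.2,1.2,1.2,1.2]}'
```

```text
clock: 23.92
position: [474.5, 348.5, 48.8]
ee_rot: [0.15, 0.989, 0.0, 0.0]
contact_force: [-0.7, -0.5, -1.4]
gripper_width: 17.1
grasp_force: 59.2
```

```bash
python3 -m creep '{"translation":[[0,0,-0.04],[0,0,-0.08],[0,0,-0.08]],"delta_rot":[[0,0,0],[0,0,0],[0,0,0]],"hand":[1.2,1.2,1.2]}'
```

```text
clock: 24.3
position: [474.5, 348.6, 48.5]
ee_rot: [0.15, 0.989, 0.0, 0.0]
contact_force: [-1.9, -1.1, 3.0]
gripper_width: 17.0
grasp_force: 59.8
```

On the rails. I'll release, rise and back away.

```bash
python3 -m creep '{"translation":[[0,0,0],[0,0,0],[0,0,0],[0,0,1.5],[0,0,5],[0,0,10],[0,0,15],[-3,-5,17]],"delta_rot":[[0,0,0],[0,0,0],[0,0,0],[0,0,0],[0,0,0],[0,0,0],[0,0,0],[0,0,0]],"hand":[2.4,3.6,4.4,4.4,4.4,4.4,4.4,4.4]}';python3 -m creep '{"translation":[[-1,-6,0],[-2,-12,0],[-3,-18,0],[-4,-24,0],[-5,-30,0],[-5,-30,0],[-5,-30,0]],"delta_rot":[[0,0,0],[0,0,0],[0,0,0],[0,0,0],[0,0,0],[0,0,0],[0,0,0]],"hand":[4.4,4.4,4.4,4.4,4.4,4.4,4.4]}';python3 - <<'E'
from h import *
f=lambda n,p,im:cv2.resize(im[int(proj(n,p)[1])-45:int(proj(n,p)[1])+45,int(proj(n,p)[0])-55:int(proj(n,p)[0])+55,::-1],None,fx=3.6,fy=3.6,interpolation=2)
a,_=get_image("top");b,_=get_image("side")
cv2.imwrite("pics/p8.png",np.hstack([f("top",[474,320,50],a),f("side",[474,348,50],b)]))
E
```

```text
clock: 25.3
position: [446.9, 301.3, 222.3]
ee_rot: [0.149, 0.989, 0.003, 0.003]
contact_force: [0.2, 0.3, 0.8]
gripper_width: 44.3
grasp_force: 0.0
clock: 26.18
position: [394.9, -1.5, 218.9]
ee_rot: [0.151, 0.989, 0.001, 0.001]
contact_force: [0.2, -0.0, -0.7]
gripper_width: 44.2
grasp_force: 0.0
```

View pics/p8.png

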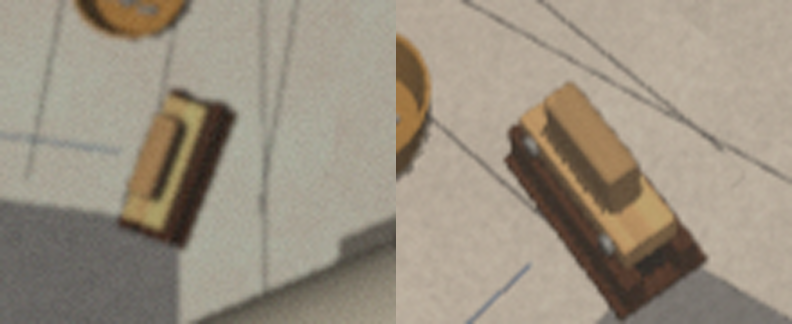

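The scraper lies in its rest as it did at the start, at (155,165) in the left half and (600,175) in the right. The arm is clear of everything.

```bash
python3 -c "from bench import job_done;print(job_done())"
```

```text
the job is handed in; nothing more can be done
None
```

The job is handed in at about 26 s: the stop pin hangs in the empty notch, all six offcuts are in the tray, and the scraper is back in its rest, with the blade force reading about 5–8 N whenever checked during the sweeps.

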